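# Load the resin curing box, shut its lid and throw the lever

### The job

Press the orange thumb tab on the front of the white curing box so that its sprung lid pops open by itself, without touching the lid while it rises. Set the tray of green ring patterns gently down flat on the floor of the box, let it go, push the lid down until its latch catches, then push the orange lever at the side of the box all the way away from the robot. Do not tip the tray over and leave the other things on the bench where they are.

Things in the scene. Friction and masses are not known exactly. Their poses are not given: they have to be found in the camera images.
- cure_box: White curing box fixed to the bench: 210 x 210 mm outside, rim 100 mm high, walls 6 mm, open at the top under its lid. Origin at the centre of its underside; z up; its -x side is the front (towards the robot) with the latch at mid-width; the lid hinges along its +x side. A grey pod (110 mm in x, 70 in y, 60 high, centred at y = +140 mm) on its +y side carries the lever.
- deck (a point): Centre of the chamber floor on which the tray must stand: 35 mm above the bench, 65 mm below the rim. Clear space 198 x 198 mm. Axes as the box's. The open lid leans over the rear half, so bring the tray in with the hand leaning back (its top towards the front) by about 30 degrees and set it down about 25 mm in front of this centre.
- lid (a joint): Lid angle in rad: 0 = shut, 1.0 = open at its stop (57 degrees; its front edge is then 176 mm above the rim and 114 mm in front of the hinge). A spring throws it open in about 1 s when the latch lets go and holds it open; push it shut with about 3 N at the push strip, up to 8 N as the latch snaps over. Resting against the latch it reads about 0.01. It latches itself when pushed fully down.
- lid_hinge (a point): Middle of the lid's hinge line (along the box's y), 101 mm above the bench, 105 mm behind the box centre. The lid is a plate 210 x 210 x 8 mm; its underside is in the plane of the hinge. Its frame turns with the lid.
- lid_pad (a point): Centre of the black push strip (120 mm along y, 30 mm wide) on the top (outer) face of the lid, 170 mm from the hinge and 10 mm above the hinge plane: the place to push the lid shut from above. Moves with the lid; its z axis points out of the lid's top face.
- latch (a joint): Latch angle in rad: 0 = at rest, 0.3 = tab fully down; sprung back to 0. A rocker pivoted along the box's y, 60 mm up and 106 mm in front of the box centre; its steel hook rises to 136 mm above the bench, 109 to 124 mm in front of the box centre. It frees the lid at about 0.15 rad (tab 6 mm down, 5 N). As the lid is pushed down, its lip pushes the hook aside, which then snaps over it.
- latch_tab (a point): Centre of the top face of the orange thumb tab (46 mm in x, 64 mm in y), 42 mm in front of the latch pivot, 64 mm above the bench at rest. Press straight down here; full travel 12 mm.
- lever (a joint): Side lever angle in rad: 0 = leaning to the box's front (-x), 1.0 = thrown fully to the rear (+x) against its stop. It stays where it is left; under 2 N moves it.
- lever_tip (a point): Centre of the lever's orange ball (26 mm across), 80 mm from the lever's pivot; the pivot is at x = 0, y = 140 mm, z = 82 mm in the box frame and turns about the box's y; the rod is 10 mm thick.
- tray_mid (a point): Black tray 120 (x) by 110 (y) by 8 mm, 0.2 kg, flat on the bench; this is its centre, 30 mm above its underside. A yellow grip fin stands on its middle: 50 mm long (x), 14 thick (y), top 60 mm above the underside. Pinch it across its thickness, 47 mm up. Four green rings, up to 37 mm high, at x +-42, y +-38. Fits the box at any turn; the shut lid clears the fin by 6 mm.
- dish: Black open dish 80 x 70 x 14 mm with stones, bystander; origin under its centre.
- ring_case: Blue cloth-covered ring case 55 x 55 x 45 mm, bystander; origin under its centre.
- jar: Amber jar with a steel cap, 54 mm across, 85 mm high, bystander; origin under its centre.
- hammer: Hammer 260 mm long lying along its x axis, bystander; origin under its middle.
- pliers: Red-handled pliers 140 mm long lying along their x axis, bystander; origin under the pivot.
- bur_stand_yellow: Cream tiered bur stand, 140 mm across, 95 mm high, bystander; origin under its centre.
- bur_stand_blue: Blue tiered bur stand, 140 mm across, 95 mm high, bystander; origin under its centre.
- tray: The same tray as a whole; origin at the centre of its underside.
Things that resemble listed ones, but are neither listed nor needed, are in the scene too. Leave any pink or turquoise look-alike of the tray alone.

How it is judged:
By the outcome, as a careful person would: the job done as asked, in the order asked, and still so for the second after the job is handed in, with the robot touching nothing.
It also fails if it takes over 72 s, if anything falls off the work surface, if the arm or the gripper's body presses on something with over 40 N, if the wrist force passes 120 N, or if a joint passes its speed limit or range.

### The arm

A 7-joint arm with a two-finger parallel gripper is mounted at the origin on the work surface. World frame = base frame: x ahead of the robot, y to its left, z up, the work surface at z = 0. Lengths are in m, angles in rad, forces in N, time in s.
With the tool pointing down it reaches from about 0.425 to 0.925 m from the base axis. Payload 6.8 kg.
Tool frame: the origin (TCP) lies at the very end of the fingers, on their centre line; the grasp point (between the pads) lies 19 mm behind it; z points along the fingers, y is the line along which they close (so a half turn about z gives the same grasp; the last joint's range is limited). The gripper opens to 85 mm and grips with 20 to 120 N. Pads are 22 mm wide; open, the fingers measure 114 mm over their backs; the gripper's body (76 mm by 85 mm) begins 54 mm behind the grasp point. The pads swing forward as they close: fully open they stand 13 mm farther back than shut.
Start: joints at [-1.258, 0.477, 0.022, 1.555, -0.011, 1.109, -0.083], TCP at [0.276, 0.616, 0.231] pointing down, gripper open.
Joint ranges: [-2.96, 2.96], [-0.34, 2.1], [-1.41, 1.46], [0.24, 2.44], [-1.37, 4.51], [0.17, 1.92], [-2.96, 2.96]. Speed limits (rad/s): [2.39, 2.39, 3.14, 3.14, 3.14, 3.14, 3.14].

### API

Orientations are given as a rotation vector (axis times angle).
In Python, from bench import monitor, optics, r gives the robot as it stands.
- The arm moves only by the shell command python3 -m crank 'ROWS' [OPENING] [FORCE]. ROWS is JSON, a list of rows, each a list of 2 entries, a list of its own where there are three numbers: the shift along the tool's x, y, z in cm, then the turn, a rotation vector about the tool's x, y, z in rad. A call has 1 to 5 rows; each row shifts and turns the commanded pose from where the row before left it, along the tool's axes as they then stand; what a row does not reach is not made up. A row lasts 1/10 s, in which the tool goes at most 50 mm and 8.59 degrees, less where a joint would pass 70% of its speed; a pose out of reach is approached as far as the arm can. A call is refused whole if a number of a shift passes 5 or a number of a turn 0.15, either way. A call with a gripper value outside its range is refused whole. OPENING is the finger opening in cm, from 0 to 8.54, set as the call begins (- or left out, the last holds). The fingers move at their own pace and stop on an object; FORCE is the grip in N (left out, the last holds). Time passes only in rows, so rows that do not move let the fingers close. It gives the time, the measured TCP pose, the force, the opening and the grip force at its end, in the units of the state.
- monitor.get_obs(): the state, without advancing time (a new reading comes with each control period).
- optics.grab_frame(name): name is "side" or "top" or "wrist"; returns (picture, depth): 384x512x3 uint8, red, green, blue; 384x512 float32, m along the optical axis (not along the pixel's ray), 0 where there is no reading.
- optics.camera_model(name): a dict with "vertical_fov" (degrees; the focal length in pixels is half the picture's height over the tangent of half this angle, whatever the lens; pixels are square), "cx", "cy" (the principal point, pixels), "R" (3x3) and "t" (3): a world point X has camera coordinates R X + t; the wrist camera has in their place "hand_eye" (4x4, takes a point from camera to tool coordinates, whose origin is the TCP and whose axes are the flange's). Camera axes: x right, y down, z forward; pixel columns grow to the right and rows downward; lengths in m; the calibration is good to about 2 mm. A picture is of the moment at which its call begins: read the wrist's pose just before it. camera_model takes no time and is no camera call.
- r.hand_in(): hands the job in; it is judged then, once.
The state is a dict: "clock": time; "joints": joint angles; "qvel": joint speeds; "tau": joint torques, N m; "tcp_pos": TCP position; "orientation": TCP orientation; "contact_force": force on the tool from outside, world axes, zero at the start; "moment": the same for the moment, N m; "grip_width": finger opening in m; "gripper_force": force on a finger pad.
Only numpy, scipy, OpenCV 4.12 (cv2) and the standard library are available. Lean on these libraries where they do the work, as an engineer would, in place of code of your own. Each camera call takes 0.05 s, during which the arm holds its last target. There are 200 camera calls.

## Working session

There is one attempt and no reset: what is moved stays moved. The work goes in short steps, Python scripts to look and compute and a shell command to move; the robot and the scene stay as the last step left them, time stands still between calls to the robot, and variables do not carry over. Pictures are saved under pics/ and viewed, at most 12 in all, crops included, and the job is handed in when it is done.

```bash
ls; mkdir -p pics
python3 - <<'E'
from bench import monitor, optics, r
import cv2, numpy as np
o=monitor.get_obs(); print(o)
for n in("side","top","wrist"):
    p,d=optics.grab_frame(n); m=optics.camera_model(n); print(n,m)
    cv2.imwrite(f"pics/{n}0.png",p[:,:,::-1]); np.savez(f"pics/{n}0.npz",p=p,d=d)
a=[cv2.imread(f"pics/{n}0.png") for n in("side","top")]
E
```

```text
pics
{'clock': 0.0, 'joints': array([-1.25815231,  0.47779359,  0.02235488,  1.55643734, -0.01153414,
        1.10931577, -0.08310069]), 'qvel': array([ 5.20313468e-04,  1.32721777e-03, -1.73192074e-03,  9.60378682e-05,
       -1.24158259e-03,  1.29013273e-03, -1.35928999e-03]), 'tau': array([ 6.77499957e-04, -5.96455514e+01,  1.60904914e+00, -2.81187683e+01,
        1.26286913e-02,  9.34277923e-03,  7.63106016e-06]), 'tcp_pos': array([0.27546849, 0.61558527, 0.23033633]), 'orientation': array([-6.55993930e-01, -3.07206211e+00,  2.83636929e-03]), 'contact_force': array([ 0.11619788,  0.20766793, -0.87957681]), 'moment': array([ 0.056147  , -0.03534856,  0.02048724]), 'gripper_force': 0.0, 'grip_width': 0.08567869137087608}
side {'vertical_fov': 57.10386683470065, 'cx': 251.26013456831694, 'cy': 195.58806964426253, 'R': array([[ 0.7318667 , -0.68139152, -0.00875962],
       [-0.4786171 , -0.50483634, -0.7183773 ],
       [ 0.48507403,  0.52994893, -0.69559854]]), 't': array([-0.44995003,  0.26753678,  1.0963391 ])}
top {'vertical_fov': 45.9344759997591, 'cx': 260.12793533453265, 'cy': 195.95807789018994, 'R': array([[ 0.02403879, -0.99970926,  0.00188105],
       [-0.98007626, -0.0239377 , -0.1971738 ],
       [ 0.19716151,  0.00289625, -0.98036674]]), 't': array([-0.1290734 ,  0.50276644,  1.60828802])}
wrist {'vertical_fov': 63.596255562179046, 'cx': 254.5156344821519, 'cy': 195.0105308039752, 'hand_eye': array([[ 4.40129016e-04, -9.60519692e-01, -2.78211658e-01,
         7.07793258e-02],
       [ 9.99998801e-01,  8.35830031e-04, -1.30369345e-03,
         4.42065643e-04],
       [ 1.48476089e-03, -2.78210751e-01,  9.60518909e-01,
        -1.42745399e-01],
       [ 0.00000000e+00,  0.00000000e+00,  0.00000000e+00,
         1.00000000e+00]])}
```

View pics/top0.png

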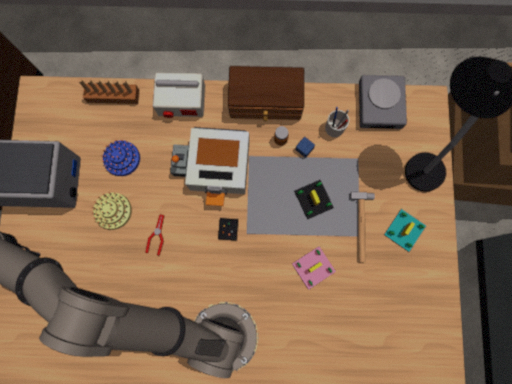

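View pics/side0.png

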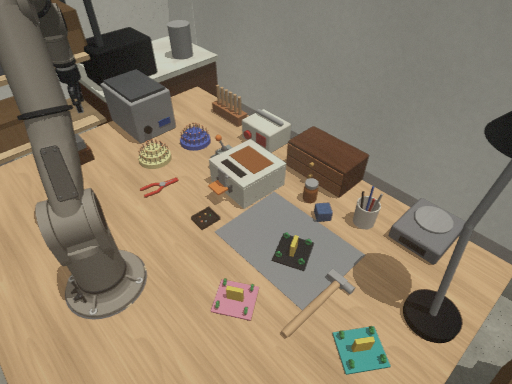

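Top view: the black tray with the yellow fin is at (314,199), the pink look-alike at (314,267), the turquoise one at (405,230) and the black stone dish at (228,230). I choose (314,199), because it is the black tray with green rings. The box is at (217,160), its tab at (215,198) and its lever at (178,158).

```bash
cat > h.py <<'E'
import numpy as np, cv2
from scipy.spatial.transform import Rotation as Ro
from bench import monitor, optics, r
def cam(n,o=None):
    m=optics.camera_model(n); f=192/np.tan(np.radians(m['vertical_fov'])/2)
    if n=='wrist':
        o=o or monitor.get_obs(); T=np.eye(4); T[:3,:3]=Ro.from_rotvec(o['orientation']).as_matrix(); T[:3,3]=o['tcp_pos']
        T=T@m['hand_eye']; R=T[:3,:3]; c=T[:3,3]
    else: R=np.array(m['R']).T; c=-R@m['t']
    return f,m['cx'],m['cy'],R,c
def cloud(n,d,C):
    f,cx,cy,R,c=C; v,u=np.mgrid[:384,:512]
    return (np.stack([(u-cx)/f*d,(v-cy)/f*d,d],-1)@R.T)+c
def ray(C,u,v,z):
    f,cx,cy,R,c=C; w=R@np.array([(u-cx)/f,(v-cy)/f,1]); return c+w*(z-c[2])/w[2]
def snap(n,name):
    o=monitor.get_obs(); p,d=optics.grab_frame(n); cv2.imwrite(f'pics/{name}.png',p[:,:,::-1]); C=cam(n,o); return p,d,cloud(n,d,C),C
def blob(p,lo,hi,roi=None):
    m=cv2.inRange(cv2.cvtColor(p,cv2.COLOR_RGB2HSV),np.array(lo),np.array(hi))
    if roi: k=np.zeros_like(m); a,b,c,e=roi; k[b:e,a:c]=m[b:e,a:c]; m=k
    return m>0
def tgt(pos,Rm):
    "shift (cm) in present tool axes and turn to a wanted pose"
    o=monitor.get_obs(); R=Ro.from_rotvec(o['orientation'])
    print('shift cm',(R.inv().apply(np.array(pos)-o['tcp_pos'])*100).round(1),'turn',(R.inv()*Ro.from_matrix(Rm)).as_rotvec().round(3))
E
python3 - <<'E'
from h import *
np.set_printoptions(precision=4,suppress=True)
z=np.load('pics/top0.npz');p,d=z['p'],z['d'];C=cam('top');P=cloud('top',d,C)
def rep(s,m,axis=True):
    q=P[m&(d>0)]; u=np.argwhere(m)[:,::-1]
    rc=cv2.minAreaRect(q[:,:2].astype(np.float32)); print(s,len(q),'px',u.mean(0),'med',np.median(q,0),'z',np.percentile(q[:,2],[5,95]),rc)
rep('tab',blob(p,(5,150,150),(20,255,255),(200,188,232,210)))
rep('ball',blob(p,(5,120,120),(20,255,255),(168,145,185,172)))
rep('fin',blob(p,(22,120,120),(35,255,255),(290,175,340,225)))
m=blob(p,(0,0,0),(180,255,60),(290,175,340,225)); rep('tray',m)
roi=(180,120,255,196)
m=blob(p,(0,0,150),(180,60,255),roi)&(P[...,2]>.09); rep('lid',m)
m=np.zeros(d.shape,bool);m[120:196,180:255]=1; m&=(P[...,2]>.085)&(P[...,2]<.125); rep('boxtop',m)
rep('pad',blob(p,(0,0,0),(180,255,70),(190,165,240,185))&(P[...,2]>.09))
# overview crop from the top camera
cv2.imwrite('pics/crop0.png',cv2.resize(p[110:280,150:370,::-1],None,fx=3.5,fy=3.5,interpolation=cv2.INTER_CUBIC))
print(Ro.from_rotvec(monitor.get_obs()['orientation']).as_matrix())
E
```

```text
tab 168 px [215.3452 199.9286] med [0.4836 0.0428 0.0647] z [0.057  0.0716] ((0.4865601062774658, 0.04983776807785034), (0.045097798109054565, 0.07236729562282562), 3.6460001468658447)
ball 109 px [171.1651 157.2202] med [0.6412 0.2327 0.0044] z [-0.0032  0.1719] ((0.6419779658317566, 0.22531214356422424), (0.12370012700557709, 0.060860808938741684), 33.09344482421875)
fin 55 px [315.3636 196.1636] med [ 0.5083 -0.3172  0.0596] z [0.051  0.0638] ((0.5088977813720703, -0.3187390863895416), (0.0465705469250679, 0.014876361936330795), 21.998756408691406)
tray 733 px [313.0327 199.4932] med [ 0.5045 -0.3118  0.0086] z [0.0025 0.0164] ((0.5082598924636841, -0.3166363835334778), (0.11835390329360962, 0.10751113295555115), 25.156879425048828)
lid 1853 px [217.3034 158.2766] med [0.6106 0.0374 0.1115] z [0.1056 0.1177] ((0.6310513019561768, 0.04056820273399353), (0.2097528725862503, 0.21217480301856995), 87.19111633300781)
boxtop 3601 px [216.5943 157.8606] med [0.6291 0.0416 0.1119] z [0.1025 0.1185] ((0.6282146573066711, 0.05815844237804413), (0.24692657589912415, 0.23771201074123383), 87.34546661376953)
pad 231 px [215.2684 174.7532] med [0.565  0.0447 0.1145] z [0.1084 0.1209] ((0.565735936164856, 0.04463660717010498), (0.11477301269769669, 0.027597149834036827), 87.56183624267578)
[[-0.9128  0.4085 -0.0005]
 [ 0.4085  0.9128 -0.0014]
 [-0.0001 -0.0015 -1.    ]]
```

View pics/crop0.png

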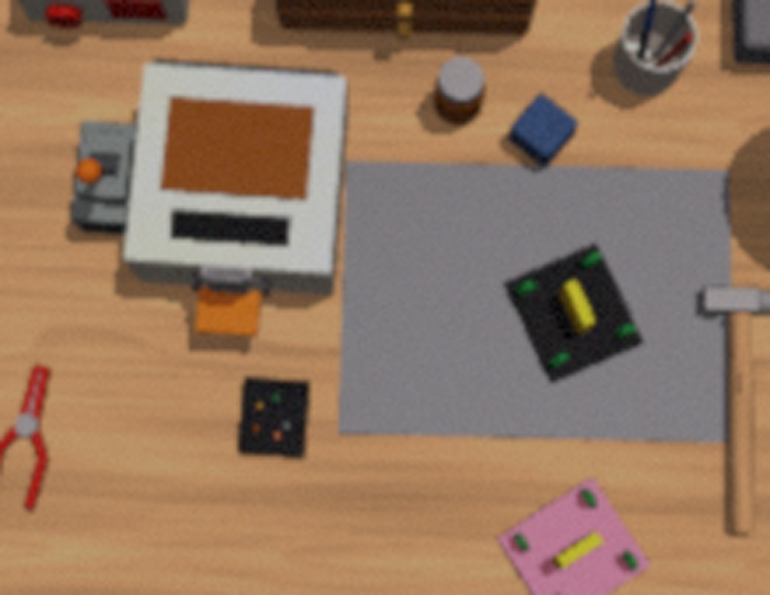

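The crop confirms the black tray with its yellow fin at crop (577,305), and the tab at crop (228,310). I'll press the tab with closed fingers and the hand leaned back 30°.

```bash
cat >> h.py <<'E'
BC=np.array([.631,.0405,0]); PSI=-.053
def box(x,y,z): c,s=np.cos(PSI),np.sin(PSI); return BC+[c*x-s*y,s*x+c*y,z]
def lean(psi,t=np.radians(30)):
    b=np.array([np.cos(psi),np.sin(psi),0]); z=np.sin(t)*b-np.array([0,0,np.cos(t)]); y=np.array([-b[1],b[0],0]); return np.stack([np.cross(y,z),y,z],1)
E
python3 - <<'E'
from h import *
z=np.load('pics/top0.npz');C=cam('top')
tgt(box(-.148,0,.12),lean(PSI))
R=lean(PSI); print('after turn, shift', (R.T@(box(-.148,0,.12)-monitor.get_obs()['tcp_pos'])*100).round(1))
print('ball ray',[ray(C,175.1,158.6,h) for h in(.13,.15)], box(0,.14,.082))
E
```

```text
shift cm [-42.1 -43.3  11.1] turn [-0.098 -0.518 -0.359]
after turn, shift [-15.  -55.6  21.4]
ball ray [array([0.61714364, 0.18692536, 0.13      ]), array([0.61147276, 0.18293356, 0.15      ])] [0.63841653 0.18030342 0.082     ]
```

```bash
python3 -m crank '[[[0,0,0],[-0.0196,-0.1036,-0.0718]],[[0,0,0],[-0.0196,-0.1036,-0.0718]],[[0,0,0],[-0.0196,-0.1036,-0.0718]],[[0,0,0],[-0.0196,-0.1036,-0.0718]],[[0,0,0],[-0.0196,-0.1036,-0.0718]]]' 0 20
python3 -m crank '[[[-1.2,-4.6,1],[0,0,0]],[[-1.2,-4.6,1],[0,0,0]],[[-1.2,-4.6,1],[0,0,0]],[[-1.2,-4.6,1],[0,0,0]],[[-1.2,-4.6,1],[0,0,0]]]'
python3 -m crank '[[[-1.2,-4.6,1],[0,0,0]],[[-1.2,-4.6,1],[0,0,0]],[[-1.2,-4.6,1],[0,0,0]],[[-1.2,-4.6,1],[0,0,0]],[[-1.2,-4.6,1],[0,0,0]]]'
python3 -m crank '[[[-1.2,-4.6,1],[0,0,0]],[[-1.2,-4.6,1],[0,0,0]],[[0,0,0],[0,0,0]],[[0,0,0],[0,0,0]]]'
python3 - <<'E'
from h import *
np.set_printoptions(precision=4,suppress=True)
p,d,P,C=snap('wrist','w1'); print(monitor.get_obs()['joints'])
tgt(box(-.148,0,.12),lean(PSI))
m=blob(p,(5,150,120),(20,255,255))
n,l,s,c=cv2.connectedComponentsWithStats(m.astype(np.uint8))
for i in range(1,n):
  if s[i,4]>150: q=P[(l==i)&(d>0)]; print(s[i],np.median(q,0),cv2.minAreaRect(q[:,:2].astype(np.float32)))
E
```

```text
clock: 0.65
tcp_pos: [0.2753, 0.6167, 0.2316]
orientation: [0.065, 2.613, -0.015]
contact_force: [0.6, 0.3, -0.7]
grip_width: 0.0122
gripper_force: 0.0
clock: 1.15
tcp_pos: [0.3406, 0.3804, 0.2174]
orientation: [0.069, 2.617, -0.017]
contact_force: [0.4, -1.1, 0.8]
grip_width: 0.0002
gripper_force: 0.0
clock: 1.65
tcp_pos: [0.3939, 0.1889, 0.2063]
orientation: [0.074, 2.619, -0.018]
contact_force: [0.2, 0.9, 0.1]
grip_width: 0.0002
gripper_force: 0.0
clock: 2.05
tcp_pos: [0.4031, 0.1676, 0.2062]
orientation: [0.074, 2.619, -0.013]
contact_force: [0.1, 1.1, -0.3]
grip_width: -0.0001
gripper_force: 0.0
[-0.6735 -0.0625 -0.1613  2.4311  0.7784  0.5627  0.0543]
shift cm [ -3.3 -11.6  11.7] turn [ 0.005 -0.002 -0.002]
[ 102  167   73   34 1967] [0.4827 0.0463 0.0647] ((0.4868292510509491, 0.025479938834905624), (0.04983248934149742, 0.10871618241071701), 2.1466522216796875)
[ 96 281  66  25 800] [ 0.6157 -0.0082  0.1124] ((0.629375696182251, 0.006206657737493515), (0.07785285264253616, 0.06455628573894501), 87.65229034423828)
[414 313  64   6 204] [0.8756 0.5125 0.0503] ((0.8787579536437988, 0.505901575088501), (0.11735820025205612, 0.02100558951497078), 89.30301666259766)
```

View pics/w1.png

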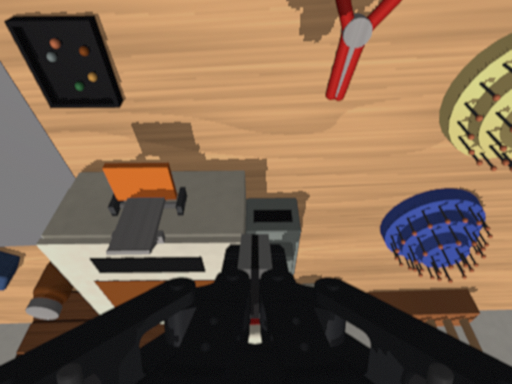

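The wrist view shows the tab at (139,182), which confirms its position of (0.483, 0.047). Joint 4 is near its limit, so I'll lean less, about 17°, for the press.

```bash
python3 -m crank '[[[0,0,0],[0,0.11,0]],[[0,0,0],[0,0.12,0]],[[0,-4,0],[0,0,0]],[[0,-4,0],[0,0,0]],[[0,-3.6,0],[0,0,0]]]'
python3 -m crank '[[[0,0,0],[0,0,0]],[[0,0,0],[0,0,0]]]'
python3 - <<'E'
from h import *
np.set_printoptions(precision=4,suppress=True)
print(monitor.get_obs()['joints'])
tgt(box(-.150,0,.08),lean(PSI,np.radians(17)))
E
```

```text
clock: 2.6
tcp_pos: [0.396, 0.0514, 0.2057]
orientation: [0.072, 2.8, -0.016]
contact_force: [1.0, 0.2, 1.1]
grip_width: -0.0001
gripper_force: 0.0
clock: 2.8
tcp_pos: [0.3964, 0.0522, 0.206]
orientation: [0.076, 2.799, -0.015]
contact_force: [0.6, 0.1, 0.3]
grip_width: 0.0002
gripper_force: 0.0
[-0.5166 -0.1384  0.0924  2.4223  0.314   0.5743  0.8532]
shift cm [-3.8  0.1 14.7] turn [-0.002  0.045 -0.001]
```

```bash
python3 -m crank '[[[-3.8,0,0],[0,0.045,0]],[[0,0,3.5],[0,0,0]],[[0,0,3.5],[0,0,0]],[[0,0,3.5],[0,0,0]],[[0,0,3],[0,0,0]]]'
python3 -m crank '[[[0,0,0],[0,0,0]],[[0,0,0],[0,0,0]]]'
python3 - <<'E'
from h import *
np.set_printoptions(precision=4,suppress=True)
print(monitor.get_obs()['joints'])
tgt(box(-.150,0,.058),lean(PSI,np.radians(17)))
E
```

```text
clock: 3.3
tcp_pos: [0.4722, 0.0491, 0.0877]
orientation: [0.073, 2.845, -0.014]
contact_force: [0.4, -0.0, 0.6]
grip_width: 0.0
gripper_force: 0.0
clock: 3.5
tcp_pos: [0.4713, 0.0477, 0.0892]
orientation: [0.076, 2.846, -0.016]
contact_force: [-0.5, 0.1, 1.3]
grip_width: -0.0003
gripper_force: 0.0
[-0.4793  0.2597  0.1958  2.3693  0.2185  0.2466  1.0158]
shift cm [-0.   0.1  3.3] turn [-0.003 -0.002  0.   ]
```

```bash
python3 -m crank '[[[0,0,0.8],[0,0,0]],[[0,0,0.8],[0,0,0]],[[0,0,0.5],[0,0,0]],[[0,0,0.5],[0,0,0]],[[0,0,0.5],[0,0,0]]]'
python3 -m crank '[[[0,0,0.3],[0,0,0]],[[0,0,0],[0,0,0]],[[0,0,0],[0,0,0]]]'
python3 - <<'E'
from h import *
np.set_printoptions(precision=4,suppress=True)
o=monitor.get_obs();print(o['joints'],o['contact_force'])
p,d,P,C=snap('top','t1')
m=np.zeros(d.shape,bool);m[60:200,180:255]=1;q=P[m]; print('z max',np.percentile(q[:,2],[50,90,99]))
E
```

```text
clock: 4.0
tcp_pos: [0.4799, 0.0454, 0.0594]
orientation: [0.081, 2.845, -0.016]
contact_force: [-3.5, 0.6, 3.1]
grip_width: 0.0001
gripper_force: 1.8
clock: 4.3
tcp_pos: [0.4808, 0.0452, 0.0567]
orientation: [0.081, 2.845, -0.016]
contact_force: [-3.3, 0.9, 3.4]
grip_width: 0.0
gripper_force: 2.1
[-0.3788  0.3457  0.0992  2.363   0.41    0.1709  0.8285] [-3.3492  0.8588  3.3613]
z max [0.0885 0.1828 0.3961]
```

```bash
python3 -m crank '[[[0,0,0],[0,0,0]],[[0,0,0],[0,0,0]],[[0,0,0],[0,0,0]]]'
python3 - <<'E'
from h import *
p,d,P,C=snap('side','s1')
cv2.imwrite('pics/s1c.png',cv2.resize(p[60:260,130:330,::-1],None,fx=3,fy=3))
E
```

```text
clock: 4.65
tcp_pos: [0.4811, 0.0452, 0.0568]
orientation: [0.081, 2.845, -0.016]
contact_force: [-4.4, -0.0, 3.9]
grip_width: 0.0002
gripper_force: 2.2
```

View pics/s1c.png

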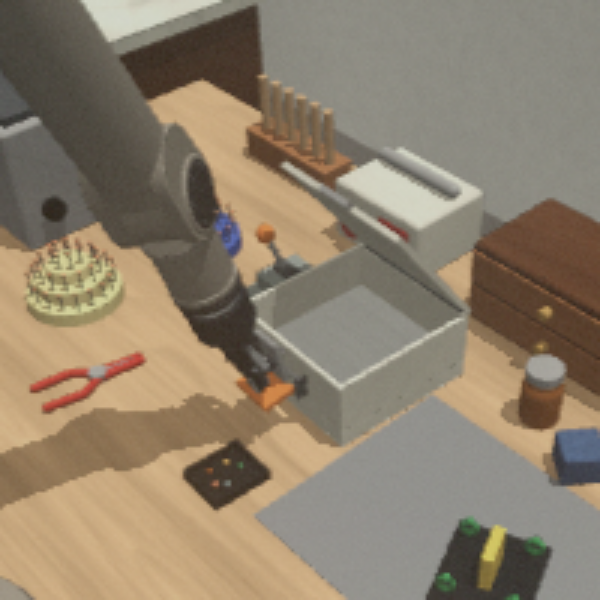

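The side crop shows the lid fully open, with the fingers still on the tab at crop (265,388). Next I retreat and go to the tray.

```bash
python3 -m crank '[[[0,0,-3],[0,0,0]],[[0,0,-4],[0,0,0]],[[0,0,-4],[0,0,0]],[[0,-3,-3],[0,0,0]],[[0,-4,0],[0,0,0]]]' 4.5
python3 -m crank '[[[0,-5,0],[0,0,0]],[[0,-5,0],[0,0,0]],[[0,-5,0],[0,0,0]],[[0,-4,0],[0,0,0]],[[0,0,0],[0,0,0]]]'
python3 - <<'E'
from h import *
np.set_printoptions(precision=4,suppress=True)
o=monitor.get_obs();print(o['joints'])
R=lean(.42); pos=np.array([.509,-.318,.047])-.12*R[:,2]
tgt(pos,R); print((R.T@(pos-o['tcp_pos'])*100).round(1))
E
```

```text
clock: 5.2
tcp_pos: [0.4397, -0.0207, 0.1958]
orientation: [0.075, 2.834, -0.011]
contact_force: [0.9, -0.8, -0.4]
grip_width: 0.0453
gripper_force: 0.0
clock: 5.7
tcp_pos: [0.426, -0.2179, 0.1925]
orientation: [0.093, 2.841, -0.022]
contact_force: [-0.8, 0.3, -0.1]
grip_width: 0.0445
gripper_force: 0.0
[ 0.113   0.0642  0.3093  2.2636 -0.2276  0.5442  2.1035]
shift cm [ -2.2 -12.2   5.1] turn [-0.2   -0.221 -0.444]
[  4.2 -12.5   2.4]
```

```bash
python3 -m crank '[[[0,0,0],[-0.05,-0.055,-0.111]],[[0,0,0],[-0.05,-0.055,-0.111]],[[0,0,0],[-0.05,-0.055,-0.111]],[[0,0,0],[-0.05,-0.055,-0.111]],[[1.4,-4.1,0.8],[0,0,0]]]'
python3 -m crank '[[[1.4,-4.1,0.8],[0,0,0]],[[1.4,-4.3,0.8],[0,0,0]],[[0,0,0],[0,0,0]],[[0,0,0],[0,0,0]]]'
python3 - <<'E'
from h import *
np.set_printoptions(precision=4,suppress=True)
o=monitor.get_obs();print(o['joints'])
R=lean(.42); pos=np.array([.509,-.318,.047])-.12*R[:,2]
tgt(pos,R)
p,d,P,C=snap('wrist','w2')
m=blob(p,(22,120,100),(35,255,255))
n,l,s,c=cv2.connectedComponentsWithStats(m.astype(np.uint8))
for i in range(1,n):
  if s[i,4]>150:
    q=P[(l==i)&(d>0)]; t=q[q[:,2]>.055]; print(s[i],c[i],np.median(q,0),len(t),cv2.minAreaRect(t[:,:2].astype(np.float32)) if len(t)>20 else '')
E
```

```text
clock: 6.2
tcp_pos: [0.4255, -0.2475, 0.1755]
orientation: [-0.317, 2.711, 0.102]
contact_force: [1.8, 0.3, 0.8]
grip_width: 0.0448
gripper_force: 0.0
clock: 6.6
tcp_pos: [0.4219, -0.2977, 0.1575]
orientation: [-0.304, 2.729, 0.092]
contact_force: [0.1, 0.8, -0.9]
grip_width: 0.045
gripper_force: 0.0
[ 0.8211  0.2483 -0.1402  2.1669 -0.5634  0.5674  2.9368]
shift cm [-1.8 -5.1  1.3] turn [-0.067 -0.122 -0.183]
[ 193  171   30   72 1130] [206.2823 208.2434] [ 0.4879 -0.3242  0.0592] 685 ((0.472591757774353, -0.3248881697654724), (0.11365995556116104, 0.024394303560256958), 9.060320854187012)
```

View pics/w2.png

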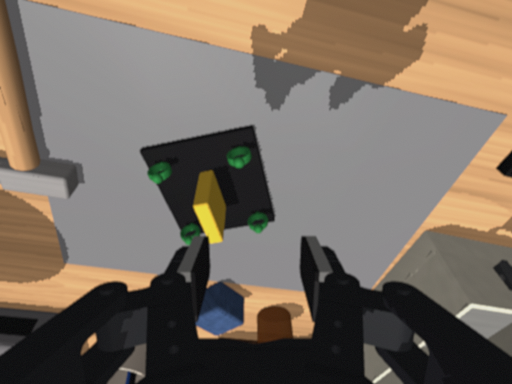

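The wrist view shows the fin at (206,208) between the green rings. Joint 7 has reached its limit, so I'll rotate the hand a half turn about its own axis, which gives the same grasp and lean.

```bash
python3 -m crank '[[[0,0,-3],[0,0,0.15]],[[0,0,0],[0,0,0.15]],[[0,0,0],[0,0,0.15]],[[0,0,0],[0,0,0.15]],[[0,0,0],[0,0,0.15]]]'
for i in 1; do python3 -m crank '[[[0,0,0],[0,0,0.15]],[[0,0,0],[0,0,0.15]],[[0,0,0],[0,0,0.15]],[[0,0,0],[0,0,0.15]],[[0,0,0],[0,0,0.15]]]'; done
python3 -m crank '[[[0,0,0],[0,0,0.15]],[[0,0,0],[0,0,0.15]],[[0,0,0],[0,0,0.15]],[[0,0,0],[0,0,0.15]],[[0,0,0],[0,0,0.15]]]'
python3 -m crank '[[[0,0,0],[0,0,0.15]],[[0,0,0],[0,0,0.15]],[[0,0,0],[0,0,0.15]],[[0,0,0],[0,0,0.15]],[[0,0,0],[0,0,0]]]'
cat >> h.py <<'E'
def leanf(psi,t=np.radians(30)): return lean(psi,t)@np.diag([-1,-1,1.])
E
python3 - <<'E'
from h import *
np.set_printoptions(precision=4,suppress=True)
o=monitor.get_obs();print(o['joints'])
R=leanf(.42); pos=np.array([.509,-.318,.047])-.12*R[:,2]
tgt(pos,R);print((R.T@(pos-o['tcp_pos'])*100).round(1))
E
```

```text
clock: 7.15
tcp_pos: [0.4123, -0.2975, 0.1859]
orientation: [0.725, 2.689, 0.292]
contact_force: [0.9, 0.6, -0.3]
grip_width: 0.0448
gripper_force: 0.0
clock: 7.65
tcp_pos: [0.4123, -0.2975, 0.1858]
orientation: [1.706, 2.3, 0.461]
contact_force: [-0.9, 0.2, 0.3]
grip_width: 0.0447
gripper_force: 0.0
clock: 8.15
tcp_pos: [0.4124, -0.2974, 0.1859]
orientation: [2.527, 1.575, 0.581]
contact_force: [-0.5, 0.3, 0.6]
grip_width: 0.0451
gripper_force: 0.0
clock: 8.65
tcp_pos: [0.4123, -0.2976, 0.1858]
orientation: [-2.968, -0.789, -0.622]
contact_force: [-0.3, 0.7, 0.6]
grip_width: 0.0453
gripper_force: 0.0
[ 0.439   0.187   0.3078  2.1792 -0.6618  0.6745  0.1868]
shift cm [-0.1  5.6  4.3] turn [0.047 0.13  0.114]
[-0.   5.8  4. ]
```

```bash
python3 -m crank '[[[0,0,0],[0.024,0.065,0.057]],[[0,0,0],[0.023,0.065,0.057]],[[0,3,2],[0,0,0]],[[0,2.8,2],[0,0,0]],[[0,0,0],[0,0,0]]]' 
python3 -m crank '[[[0,0,0],[0,0,0]],[[0,0,0],[0,0,0]]]'
cat > fin.py <<'E'
from h import *
np.set_printoptions(precision=4,suppress=True)
import sys
o=monitor.get_obs();print(o['joints'])
R=leanf(.42); tgt(np.array([.509,-.318,.047])-.12*R[:,2],R)
p,d,P,C=snap('wrist',sys.argv[1])
m=blob(p,(22,120,60),(35,255,255))
n,l,s,c=cv2.connectedComponentsWithStats(m.astype(np.uint8))
i=1+np.argmax(s[1:,4]); k=cv2.erode((l==i).astype(np.uint8),np.ones((3,3)))>0
q=P[k&(d>0)]; t=q[(q[:,2]>.0565)&(q[:,2]<.064)]; print(s[i],c[i],len(q),len(t),np.median(t,0),cv2.minAreaRect(t[:,:2].astype(np.float32)))
m=blob(p,(50,90,30),(85,255,255)); n,l,s,c=cv2.connectedComponentsWithStats(m.astype(np.uint8))
for i in range(1,n):
    if s[i,4]>60: print('ring',c[i],s[i,4],np.median(P[l==i],0))
E
python3 fin.py w3
```

```text
clock: 9.15
tcp_pos: [0.4552, -0.3449, 0.1489]
orientation: [-2.871, -0.617, -0.767]
contact_force: [-1.1, 0.3, 0.1]
grip_width: 0.0449
gripper_force: 0.0
clock: 9.35
tcp_pos: [0.4528, -0.3434, 0.1511]
orientation: [-2.871, -0.612, -0.768]
contact_force: [-0.2, -0.6, -0.2]
grip_width: 0.0449
gripper_force: 0.0
[ 0.5855  0.3813  0.2759  2.0704 -0.9397  0.7687  0.4036]
shift cm [ 0.1 -0.   0.1] turn [ 0.     0.001 -0.   ]
[ 245  159   19   67 1146] [254.1789 191.7976] 953 864 [ 0.5036 -0.32    0.0599] ((0.5049098134040833, -0.31992125511169434), (0.04915907606482506, 0.01257243100553751), 24.393171310424805)
ring [291.9937 155.1719] 320 [ 0.5584 -0.336   0.0272]
ring [214.7156 156.3394] 327 [ 0.5267 -0.2676  0.027 ]
ring [292.9793 240.9896] 193 [ 0.4809 -0.3677  0.0319]
ring [216.1034 242.069 ] 203 [ 0.4526 -0.3063  0.0319]
```

View pics/w3.png

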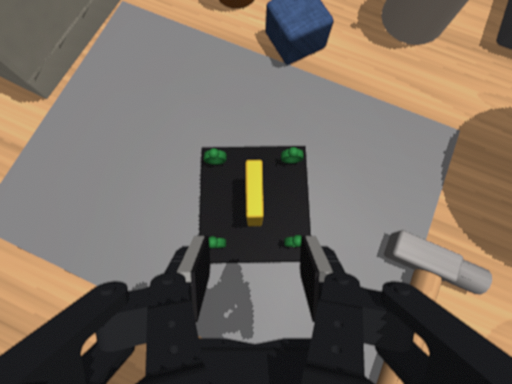

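The wrist view shows the fin at (254,192), centred between the fingers and aligned with them. I'll descend along the tool axis and grip.

```bash
python3 -m crank '[[[-0.1,0,3.5],[0,0,0]],[[0,0,3.5],[0,0,0]],[[0,0,3],[0,0,0]],[[0,0,2.3],[0,0,0]],[[0,0,1.5],[0,0,0]]]'
python3 -m crank '[[[0,0,0],[0,0,0]],[[0,0,0],[0,0,0]]]'
python3 -m crank '[[[0,0,0],[0,0,0]],[[0,0,0],[0,0,0]],[[0,0,0],[0,0,0]],[[0,0,0],[0,0,0]],[[0,0,0],[0,0,0]]]' 0 50
python3 -m crank '[[[0,0,0],[0,0,0]],[[0,0,0],[0,0,0]]]'
```

```text
clock: 9.9
tcp_pos: [0.5154, -0.3154, 0.03]
orientation: [-2.87, -0.61, -0.768]
contact_force: [0.3, 0.0, -0.7]
grip_width: 0.045
gripper_force: 0.0
clock: 10.1
tcp_pos: [0.5148, -0.3171, 0.0314]
orientation: [-2.872, -0.608, -0.769]
contact_force: [0.2, -0.7, 0.6]
grip_width: 0.0448
gripper_force: 0.0
clock: 10.6
tcp_pos: [0.515, -0.3177, 0.0318]
orientation: [-2.872, -0.607, -0.77]
contact_force: [-2.7, 1.2, 6.3]
grip_width: 0.0132
gripper_force: 50.5
clock: 10.8
tcp_pos: [0.515, -0.3176, 0.0318]
orientation: [-2.872, -0.607, -0.77]
contact_force: [-2.4, 1.5, 6.3]
grip_width: 0.0134
gripper_force: 50.5
```

```bash
python3 -m crank '[[[0.5,0,-0.87],[0,0,0]],[[1.5,0,-2.6],[0,0,0]],[[2,0,-3.46],[0,0,0]],[[2,0,-3.46],[0,0,0]],[[2,0,-3.46],[0,0,0]]]'
python3 -m crank '[[[0.7,0,-1.2],[0,0,0]],[[0,0,0],[0,0,0]],[[0,0,0],[0,0,0]]]'
python3 - <<'E'
from h import *
np.set_printoptions(precision=4,suppress=True)
o=monitor.get_obs();print(o['joints'])
R=leanf(PSI); pos=box(-.035,0,.190)
tgt(pos,R);print((R.T@(pos-o['tcp_pos'])*100).round(1))
print((Ro.from_rotvec(o['orientation']).as_matrix()))
E
```

```text
clock: 11.3
tcp_pos: [0.5143, -0.3168, 0.1923]
orientation: [-2.872, -0.606, -0.766]
contact_force: [0.8, -0.1, -2.8]
grip_width: 0.0131
gripper_force: 49.2
clock: 11.6
tcp_pos: [0.5146, -0.3165, 0.204]
orientation: [-2.871, -0.607, -0.767]
contact_force: [-1.0, 0.2, -3.1]
grip_width: 0.0138
gripper_force: 49.3
[ 0.4362  0.3307  0.3107  1.989  -0.8539  0.7972  0.17  ]
shift cm [ 18.3 -29.5  12.2] turn [-0.236  0.001  0.407]
[  4.7 -36.3   4.3]
[[ 0.7925  0.4052  0.4558]
 [ 0.3507 -0.9142  0.2031]
 [ 0.499  -0.0011 -0.8666]]
```

```bash
python3 -m crank '[[[0,0,0],[-0.047,0,0.081]],[[0,0,0],[-0.047,0,0.081]],[[0,0,0],[-0.047,0,0.081]],[[0,0,0],[-0.047,0,0.081]],[[0,0,0],[-0.047,0,0.081]]]'
python3 -m crank '[[[0.2,-2,0.2],[0,0,0]],[[0.5,-3.6,0.4],[0,0,0]],[[0.5,-3.6,0.4],[0,0,0]],[[0.5,-3.6,0.4],[0,0,0]],[[0.3,-2.2,0.3],[0,0,0]]]'
python3 - <<'E'
from h import *
np.set_printoptions(precision=4,suppress=True)
o=monitor.get_obs();print(o['joints'])
tgt(box(-.035,0,.190),leanf(PSI))
E
```

```text
clock: 12.1
tcp_pos: [0.5136, -0.3164, 0.2019]
orientation: [3.022, -0.085, 0.803]
contact_force: [1.1, -0.3, -1.9]
grip_width: 0.0133
gripper_force: 49.3
clock: 12.6
tcp_pos: [0.5475, -0.1649, 0.1971]
orientation: [3.025, -0.073, 0.802]
contact_force: [-0.1, -0.7, -2.0]
grip_width: 0.0136
gripper_force: 49.3
[-0.1439  0.1567  0.4222  2.242  -0.6089  0.2957 -0.8176]
shift cm [  3.  -20.9   2.5] turn [-0.003  0.005  0.004]
```

```bash
python3 -m crank '[[[0.5,-3.2,0.4],[0,0,0]],[[0.5,-3.6,0.4],[0,0,0]],[[0.5,-3.6,0.4],[0,0,0]],[[0.5,-3.6,0.4],[0,0,0]],[[0.5,-3.2,0.4],[0,0,0]]]'
python3 -m crank '[[[0.3,-2.2,0.3],[0,0,0]],[[0.2,-1.5,0.2],[0,0,0]],[[0,0,0],[0,0,0]],[[0,0,0],[0,0,0]]]'
python3 - <<'E'
from h import *
np.set_printoptions(precision=4,suppress=True)
o=monitor.get_obs();print(o['joints'])
tgt(box(-.035,0,.190),leanf(PSI))
tgt(box(-.016,0,.075),leanf(PSI))
p,d,P,C=snap('side','s2')
cv2.imwrite('pics/s2c.png',cv2.resize(p[60:260,130:330,::-1],None,fx=3,fy=3))
E
```

```text
clock: 13.1
tcp_pos: [0.5876, 0.0033, 0.1926]
orientation: [3.021, -0.076, 0.802]
contact_force: [1.1, -0.2, -3.2]
grip_width: 0.0132
gripper_force: 49.3
clock: 13.5
tcp_pos: [0.5966, 0.0378, 0.1912]
orientation: [3.02, -0.076, 0.803]
contact_force: [-0.0, -0.8, -1.9]
grip_width: 0.0129
gripper_force: 49.3
[-0.9145  0.2457  0.7719  2.2209 -0.1848  0.2393 -1.6549]
shift cm [-0.1 -0.5  0.1] turn [0.001 0.004 0.003]
shift cm [-4.2 -0.5 11. ] turn [0.001 0.004 0.003]
```

View pics/s2c.png

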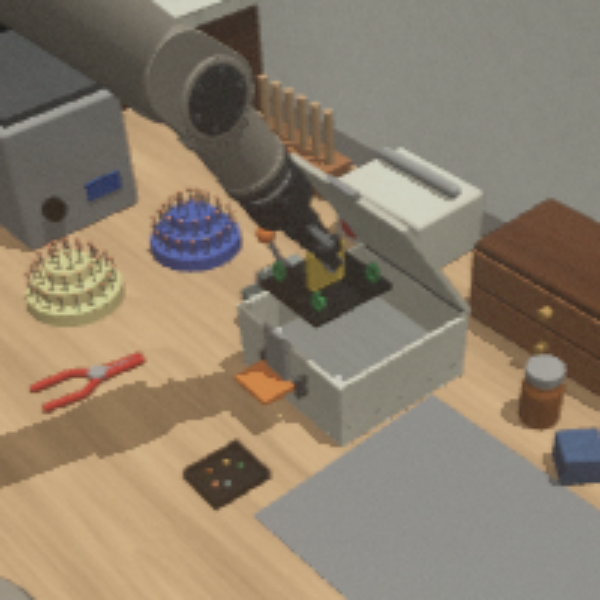

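The side crop shows the tray level over the chamber, clear of the hook and lid. I'll lower it.

```bash
python3 -m crank '[[[-1,-0.2,1.73],[0,0,0]],[[-1,-0.3,1.73],[0,0,0]],[[-1,0,1.73],[0,0,0]],[[0,0,0],[0,0,0]]]'
python3 - <<'E'
from h import *
np.set_printoptions(precision=4,suppress=True)
o=monitor.get_obs();print(o['joints'])
tgt(box(-.016,0,.075),leanf(PSI))
E
```

```text
clock: 13.95
tcp_pos: [0.5943, 0.0421, 0.1503]
orientation: [3.031, -0.08, 0.789]
contact_force: [-0.7, -0.6, -2.7]
grip_width: 0.0134
gripper_force: 49.3
[-0.8941  0.3437  0.7675  2.2504 -0.6779  0.1759 -1.1983]
shift cm [-1.9 -0.   7.6] turn [-0.004  0.014 -0.001]
```

```bash
python3 -m crank '[[[-0.5,0,2],[0,0,0]],[[-0.5,0,2],[0,0,0]],[[0,0,0],[0,0,0]],[[0,0,0],[0,0,0]]]'
python3 - <<'E'
from h import *
np.set_printoptions(precision=4,suppress=True)
o=monitor.get_obs();print(o['joints'])
tgt(box(-.016,0,.075),leanf(PSI))
E
```

```text
clock: 14.35
tcp_pos: [0.6015, 0.0439, 0.1272]
orientation: [3.035, -0.076, 0.789]
contact_force: [-0.6, 0.7, -3.3]
grip_width: 0.0129
gripper_force: 49.3
[-0.8716  0.4143  0.76    2.2494 -1.1026  0.1728 -0.7911]
shift cm [-1.3  0.2  5.2] turn [-0.009  0.015  0.001]
```

```bash
python3 -m crank '[[[-0.4,0.1,1.6],[0,0,0]],[[-0.4,0,1.6],[0,0,0]],[[0,0,0],[0,0,0]],[[0,0,0],[0,0,0]]]'
python3 - <<'E'
from h import *
np.set_printoptions(precision=4,suppress=True)
o=monitor.get_obs();print(o['joints'])
tgt(box(-.016,0,.075),leanf(PSI))
E
```

```text
clock: 14.75
tcp_pos: [0.6119, 0.0441, 0.1018]
orientation: [3.038, -0.075, 0.777]
contact_force: [1.0, -0.1, -1.3]
grip_width: 0.0134
gripper_force: 49.4
[-0.8042  0.4753  0.695   2.2324 -1.3594  0.1696 -0.5465]
shift cm [-1.   0.3  2.5] turn [-0.008  0.023  0.002]
```

```bash
python3 -m crank '[[[0,0.2,1.3],[0,0,0]],[[0,0.1,1.0],[0,0.01,0]],[[0,0,0],[0,0.01,0]],[[0,0,0],[0,0,0]]]'
python3 - <<'E'
from h import *
np.set_printoptions(precision=4,suppress=True)
o=monitor.get_obs();print(o['joints'])
tgt(box(-.003,0,.070),leanf(PSI))
E
```

```text
clock: 15.15
tcp_pos: [0.6277, 0.0425, 0.0931]
orientation: [3.035, -0.076, 0.772]
contact_force: [-0.1, 0.2, -3.3]
grip_width: 0.0135
gripper_force: 49.4
[-0.7591  0.5066  0.6568  2.1985 -1.3646  0.1698 -0.542 ]
shift cm [-1.1  0.2  2. ] turn [-0.005  0.025  0.002]
```

```bash
python3 -m crank '[[[0,0,0],[0.056,0.006,-0.0975]],[[0,0,0],[0.056,0.006,-0.0975]],[[0,0,0],[0.056,0.006,-0.0975]],[[0,0,0],[0.056,0.006,-0.0975]],[[0,0,0],[0,0,0]]]'
python3 - <<'E'
from h import *
np.set_printoptions(precision=4,suppress=True)
o=monitor.get_obs();print(o['joints'])
tgt(box(-.003,0,.070),leanf(.40))
E
```

```text
clock: 15.65
tcp_pos: [0.6294, 0.0387, 0.0968]
orientation: [-2.879, -0.574, -0.76]
contact_force: [0.3, -0.8, -3.2]
grip_width: 0.0138
gripper_force: 49.8
[-0.2213  0.4331  0.1777  2.1581 -1.3355  0.2436  0.0124]
shift cm [-1.4 -0.2  2.3] turn [-0.006  0.006 -0.008]
```

```bash
python3 -m crank '[[[-0.4,-0.1,0.7],[0,0,0]],[[-0.5,-0.1,0.8],[0,0,0]],[[0,0,0],[0,0,0]],[[0,0,0],[0,0,0]]]'
python3 - <<'E'
from h import *
np.set_printoptions(precision=4,suppress=True)
o=monitor.get_obs();print(o['joints'])
tgt(box(-.003,0,.070),leanf(.40))
E
```

```text
clock: 16.05
tcp_pos: [0.6281, 0.0441, 0.0794]
orientation: [-2.878, -0.578, -0.754]
contact_force: [0.1, -0.4, -2.7]
grip_width: 0.0133
gripper_force: 50.2
[-0.0927  0.4593  0.0092  2.1563 -1.3657  0.1688  0.0613]
shift cm [-0.6  0.3  0.7] turn [-0.009  0.009 -0.006]
```

```bash
python3 -m crank '[[[0,0,-0.2],[0.05,0.003,-0.087]],[[0,0,0],[0.05,0.003,-0.087]],[[0,0,0],[0.05,0.003,-0.087]],[[0,0,0],[0,0,0]]]'
python3 - <<'E'
from h import *
np.set_printoptions(precision=4,suppress=True)
o=monitor.get_obs();print(o['joints'])
tgt(box(-.003,0,.070),leanf(.70))
E
```

```text
clock: 16.45
tcp_pos: [0.6287, 0.0417, 0.0817]
orientation: [-2.694, -0.979, -0.723]
contact_force: [-0.1, -1.0, -2.6]
grip_width: 0.0133
gripper_force: 50.2
[-0.0106  0.4896  0.0225  2.0953 -1.1968  0.3759  0.231 ]
shift cm [-0.7  0.   0.9] turn [-0.006 -0.004 -0.005]
```

Joint 6 has room now (0.376). I'll descend gently to contact.

```bash
python3 -m crank '[[[-0.4,0,0.7],[0,0,0]],[[-0.15,0,0.26],[0,0,0]],[[-0.1,0,0.17],[0,0,0]],[[0,0,0],[0,0,0]]]'
python3 -m crank '[[[-0.1,0,0.17],[0,0,0]],[[0,0,0],[0,0,0]]]'
python3 - <<'E'
from h import *
np.set_printoptions(precision=4,suppress=True)
o=monitor.get_obs();print(o['joints'],o['contact_force'])
tgt(box(-.003,0,.067),leanf(.70))
E
```

```text
clock: 16.85
tcp_pos: [0.6271, 0.0443, 0.0681]
orientation: [-2.69, -0.979, -0.721]
contact_force: [-0.3, 1.1, -2.6]
grip_width: 0.0132
gripper_force: 50.2
clock: 17.05
tcp_pos: [0.6278, 0.0445, 0.0673]
orientation: [-2.688, -0.98, -0.723]
contact_force: [-2.4, 1.6, 2.3]
grip_width: 0.0135
gripper_force: 51.0
[ 0.0235  0.5157 -0.0229  2.0991 -1.2484  0.3496  0.2939] [-2.3763  1.5906  2.3322]
shift cm [-0.2  0.3 -0.1] turn [-0.01  -0.006 -0.003]
```

```bash
python3 -m crank '[[[0,0,0],[0,0,0]],[[0,0,0],[0,0,0]],[[0,0,0],[0,0,0]],[[0,0,0],[0,0,0]]]' 3.8 20
python3 -m crank '[[[0,0,-1],[0,0,0]],[[0,0,-2],[0,0,0]],[[0,0,-3],[0,0,0]],[[0,0,-4],[0,0,0]],[[0,0,-4],[0,0,0]]]'
python3 - <<'E'
from h import *
np.set_printoptions(precision=4,suppress=True)
o=monitor.get_obs();print(o['joints'],o['contact_force'])
p,d,P,C=snap('top','t2'); p2=snap('side','s3')[0]
cv2.imwrite('pics/c3.png',np.hstack([cv2.resize(q[:,:,::-1],(390,390)) for q in(p[80:210,150:280],p2[90:240,160:310])]))
E
```

```text
clock: 17.45
tcp_pos: [0.6275, 0.0439, 0.0664]
orientation: [-2.689, -0.98, -0.722]
contact_force: [0.1, -0.4, 0.6]
grip_width: 0.038
gripper_force: 0.0
clock: 17.95
tcp_pos: [0.573, -0.0033, 0.1885]
orientation: [-2.69, -0.979, -0.72]
contact_force: [0.9, 0.2, 1.0]
grip_width: 0.0381
gripper_force: 0.0
[-0.0727  0.2468  0.2102  2.1423 -0.8939  0.573  -0.0261] [0.9406 0.2348 1.0219]
```

View pics/c3.png

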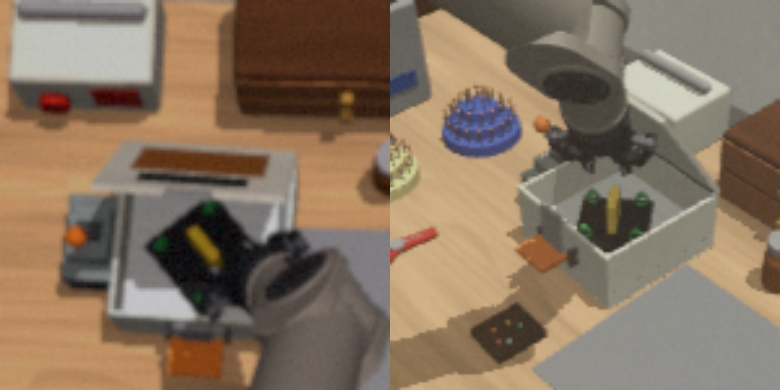

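The left panel (top view) and right panel (side view) show the tray flat on the chamber floor with its fin upright, and the hand withdrawn. Next I go up and over the open lid, then close it from behind.

```bash
python3 -m crank '[[[2.1,0,-3.7],[0,0,0]],[[2.1,0,-3.7],[0,0,0]],[[2.1,0,-3.7],[0,0,0]],[[2.1,0,-3.7],[0,0,0]],[[1,0,-1.8],[0,0,0]]]' 0 20
python3 -m crank '[[[0,0,0],[0,0,0]],[[0,0,0],[0,0,0]]]'
python3 - <<'E'
from h import *
np.set_printoptions(precision=4,suppress=True)
o=monitor.get_obs();print(o['joints'])
R=leanf(PSI,0);pos=box(.065,0,.36)
tgt(pos,R);print((R.T@(pos-o['tcp_pos'])*100).round(1))
E
```

```text
clock: 18.55
tcp_pos: [0.5747, -0.0061, 0.3825]
orientation: [-2.689, -0.981, -0.729]
contact_force: [0.3, -0.3, -0.5]
grip_width: 0.0001
gripper_force: 0.0
clock: 18.75
tcp_pos: [0.5733, -0.0056, 0.3775]
orientation: [-2.689, -0.98, -0.721]
contact_force: [-0.5, 0.4, -0.6]
grip_width: -0.0002
gripper_force: 0.0
[-0.1801  0.0191  0.3025  1.9178 -0.5078  0.9016 -0.4919]
shift cm [9.6 4.7 7.6] turn [-0.21  -0.498  0.734]
[12.  -4.9  1.8]
```

```bash
python3 -m crank '[[[0,0,0],[-0.03,-0.071,0.105]],[[0,0,0],[-0.03,-0.071,0.105]],[[0,0,0],[-0.03,-0.071,0.105]],[[0,0,0],[-0.03,-0.071,0.105]],[[0,0,0],[-0.03,-0.071,0.105]]]'
python3 -m crank '[[[0,0,0],[-0.03,-0.071,0.105]],[[0,0,0],[-0.03,-0.071,0.105]],[[4,-1.6,0],[0,0,0]],[[4,-1.6,0],[0,0,0]],[[4,-1.6,0],[0,0,0]]]'
python3 -m crank '[[[0,0,0],[0,0,0]],[[0,0,0],[0,0,0]]]'
python3 - <<'E'
from h import *
np.set_printoptions(precision=4,suppress=True)
o=monitor.get_obs();print(o['joints'])
tgt(box(.065,0,.26),leanf(PSI,0))
E
```

```text
clock: 19.25
tcp_pos: [0.5727, -0.0055, 0.376]
orientation: [-3.07, -0.238, -0.216]
contact_force: [0.5, -0.5, -0.1]
grip_width: -0.0
gripper_force: 0.0
clock: 19.75
tcp_pos: [0.6967, 0.0368, 0.3756]
orientation: [-3.14, 0.08, 0.002]
contact_force: [0.4, 0.3, 0.8]
grip_width: 0.0
gripper_force: 0.0
clock: 19.95
tcp_pos: [0.6958, 0.0364, 0.3746]
orientation: [3.14, -0.08, -0.005]
contact_force: [0.6, 0.6, -0.0]
grip_width: 0.0002
gripper_force: 0.0
[-0.3264  0.4419  0.2833  1.3137 -0.1213  1.4057 -1.6702]
shift cm [ 0.  -0.1 11.5] turn [0.001 0.003 0.002]
```

```bash
python3 -m crank '[[[0,0,3],[0,0,0]],[[0,0,4],[0,0,0]],[[0,0,3.5],[0,0,0]],[[0,0,2],[0,0,0]],[[0,0,0],[0,0,0]]]'
python3 -m crank '[[[-1.5,0,0],[0,0,0]],[[-1.5,0,0],[0,0,0]],[[-0.7,0,0.2],[0,0,0]],[[-0.7,0,0.4],[0,0,0]],[[-0.7,0,0.5],[0,0,0]]]'
python3 -m crank '[[[-0.9,0,0.7],[0,0,0]],[[-0.8,0,0.8],[0,0,0]],[[-0.8,0,0.8],[0,0,0]],[[-0.8,0,0.9],[0,0,0]]]'
python3 - <<'E'
from h import *
np.set_printoptions(precision=4,suppress=True)
o=monitor.get_obs();print(o['joints'],o['contact_force'])
tgt(box(-.022,0,.205),leanf(PSI,0))
E
```

```text
clock: 20.45
tcp_pos: [0.693, 0.0352, 0.2495]
orientation: [3.14, -0.082, -0.008]
contact_force: [0.3, -0.1, 0.4]
grip_width: 0.0003
gripper_force: 0.0
clock: 20.95
tcp_pos: [0.6462, 0.0384, 0.2435]
orientation: [-3.139, 0.082, -0.009]
contact_force: [0.6, 0.2, 2.5]
grip_width: 0.0
gripper_force: 1.3
clock: 21.35
tcp_pos: [0.6118, 0.0404, 0.2093]
orientation: [-3.14, 0.081, -0.004]
contact_force: [1.0, -1.1, 3.3]
grip_width: 0.0001
gripper_force: 1.5
[-0.3594  0.4009  0.2522  1.7486 -0.116   1.0042 -1.6866] [ 1.0263 -1.1457  3.2672]
shift cm [-0.3 -0.1  0.4] turn [-0.001 -0.002  0.001]
```

Contact is about 3 N, as expected. I'll continue along the arc.

```bash
python3 -m crank '[[[-1,0,1.3],[0,0,0]],[[-0.9,0,1.4],[0,0,0]],[[-0.7,0,1.5],[0,0,0]],[[-0.6,0,1.6],[0,0,0]],[[-0.4,0,1.5],[0,0,0]]]'
python3 - <<'E'
from h import *
np.set_printoptions(precision=4,suppress=True)
o=monitor.get_obs();print(o['joints'],o['contact_force'])
tgt(box(-.060,0,.107),leanf(PSI,0))
E
```

```text
clock: 21.85
tcp_pos: [0.5762, 0.0422, 0.1359]
orientation: [-3.14, 0.081, -0.004]
contact_force: [1.9, -1.0, 3.0]
grip_width: -0.0
gripper_force: 1.9
[-0.3619  0.4317  0.232   1.8953 -0.1312  0.8261 -1.684 ] [ 1.933  -0.9733  3.0146]
shift cm [-0.5 -0.1  2.9] turn [-0.001 -0.003  0.001]
```

```bash
python3 -m crank '[[[-0.3,0,1],[0,0,0]],[[-0.1,0,0.8],[0,0,0]],[[0,0,0.5],[0,0,0]],[[0,0,0.4],[0,0,0]],[[0,0,0.3],[0,0,0]]]'
python3 -m crank '[[[0,0,0.3],[0,0,0]],[[0,0,0],[0,0,0]]]'
```

```text
clock: 22.35
tcp_pos: [0.5725, 0.0425, 0.1103]
orientation: [-3.139, 0.082, -0.002]
contact_force: [-21.3, -1.8, 62.9]
grip_width: 0.0001
gripper_force: 31.5
clock: 22.55
tcp_pos: [0.5725, 0.0425, 0.1103]
orientation: [-3.137, 0.083, -0.003]
contact_force: [-23.6, -2.8, 65.8]
grip_width: -0.0
gripper_force: 32.9
```

```bash
python3 -m crank '[[[0,0,-0.6],[0,0,0]],[[0,0,-1],[0,0,0]],[[0,0,-3],[0,0,0]],[[0,0,-4],[0,0,0]],[[0,0,-4],[0,0,0]]]'
python3 - <<'E'
from h import *
np.set_printoptions(precision=4,suppress=True)
p,d,P,C=snap('top','t3'); 
m=blob(p,(0,60,60),(20,255,220),(195,130,245,170)); q=P[m]; print('window z',np.percentile(q[:,2],[5,50,95]))
p2=snap('side','s4')[0]
cv2.imwrite('pics/c4.png',np.hstack([cv2.resize(q[:,:,::-1],(390,390)) for q in(p[80:210,150:280],p2[90:240,160:310])]))
m=blob(p,(5,170,150),(16,255,255),(165,140,186,175)); n,l,s,c=cv2.connectedComponentsWithStats(m.astype(np.uint8)); print(s[1:],c[1:])
i=1+np.argmax(s[1:,4]); q=P[l==i]; print(np.median(q[q[:,2]>.1],0), [ray(C,*c[i],h) for h in(.14,.155)],box(0,.14,.082))
print(monitor.get_obs()['tcp_pos'])
E
```

```text
clock: 23.05
tcp_pos: [0.5714, 0.0426, 0.2301]
orientation: [-3.14, 0.081, 0.001]
contact_force: [0.7, -0.3, 0.4]
grip_width: -0.0002
gripper_force: 0.0
window z [0.1059 0.1127 0.3488]
[[172 156   6   5  26]] [[174.5 158. ]]
[0.6081 0.1806 0.1696] [array([0.6164, 0.1872, 0.14  ]), array([0.6122, 0.1842, 0.155 ])] [0.6384 0.1803 0.082 ]
[0.5753 0.0429 0.2349]
```

View pics/c4.png

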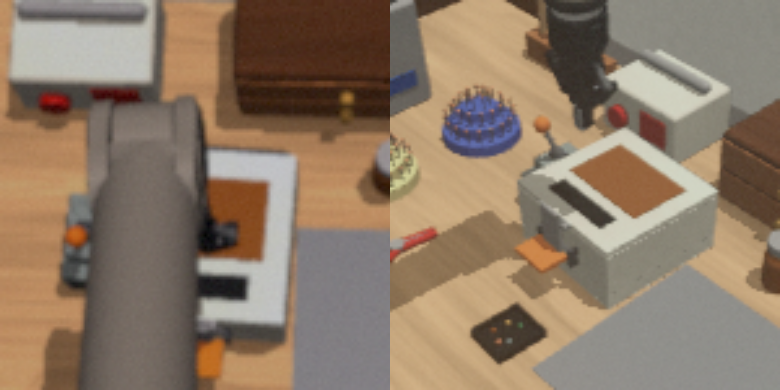

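The lid is shut and holding, and the lever's orange ball is at top-view pixel (174,158), leaning forward. I move to a point in front of the ball.

```bash
python3 -m crank '[[[-0.9,-3.6,0],[0,0,0]],[[-0.9,-3.6,0],[0,0,0]],[[-0.9,-3.5,0],[0,0,0]],[[-0.9,-3.5,0],[0,0,0]],[[0,0,0],[0,0,0]]]'
python3 -m crank '[[[0,0,3],[0,0,0]],[[0,0,4],[0,0,0]],[[0,0,2.8],[0,0,0]],[[0,0,0],[0,0,0]],[[0,0,0],[0,0,0]]]'
python3 - <<'E'
from h import *
np.set_printoptions(precision=4,suppress=True)
o=monitor.get_obs();print(o['joints'],o['contact_force'])
tgt(box(-.055,.142,.137),leanf(PSI,0))
E
```

```text
clock: 23.65
tcp_pos: [0.5412, 0.1929, 0.2284]
orientation: [-3.138, 0.066, 0.001]
contact_force: [-0.6, 0.4, 0.2]
grip_width: -0.0002
gripper_force: 0.0
clock: 24.15
tcp_pos: [0.5439, 0.1856, 0.1317]
orientation: [3.14, -0.082, 0.002]
contact_force: [0.6, -1.3, 0.6]
grip_width: -0.0005
gripper_force: 0.0
[-0.5771  0.4309  0.178   1.9011 -0.1006  0.8172 -1.969 ] [ 0.6074 -1.3025  0.6081]
shift cm [ 4.  -0.2 -0.5] turn [ 0.    -0.001  0.001]
```

```bash
python3 -m crank '[[[2,-0.2,0],[0,0,0]],[[2,0,0],[0,0,0]],[[1.5,0,0],[0,0,0]],[[1.5,0,0],[0,0,0]],[[1.5,0,0],[0,0,0]]]'
python3 -m crank '[[[1,0,0],[0,0,0]],[[0.8,0,0],[0,0,0]],[[0,0,0],[0,0,0]]]'
python3 - <<'E'
from h import *
o=monitor.get_obs();print(o['contact_force'],(o['tcp_pos']-box(0,.14,0)).round(4))
E
```

```text
clock: 24.65
tcp_pos: [0.6308, 0.1841, 0.1346]
orientation: [-3.138, 0.081, -0.008]
contact_force: [-1.3, 0.4, 0.2]
grip_width: 0.0001
gripper_force: 0.5
clock: 24.95
tcp_pos: [0.6482, 0.1829, 0.1331]
orientation: [-3.139, 0.082, -0.006]
contact_force: [1.0, 0.2, 0.0]
grip_width: -0.0002
gripper_force: 0.0
[0.99656798 0.2227085  0.03423638] [0.0098 0.0026 0.1331]
```

```bash
python3 -m crank '[[[0.4,0,0],[0,0,0]],[[0.4,0,0],[0,0,0]],[[0.4,0,0],[0,0,0]]]'
python3 -m crank '[[[0.3,0,0],[0,0,0]],[[0.3,0,0],[0,0,0]]]'
python3 -m crank '[[[0.3,0,0],[0,0,0]],[[0,0,0],[0,0,0]]]'
```

```text
clock: 25.25
tcp_pos: [0.6503, 0.1831, 0.1318]
orientation: [3.14, -0.079, -0.026]
contact_force: [-36.4, -1.7, 26.5]
grip_width: -0.0003
gripper_force: 21.3
clock: 25.45
tcp_pos: [0.6507, 0.1831, 0.1317]
orientation: [3.139, -0.078, -0.044]
contact_force: [-51.7, -3.2, 38.1]
grip_width: -0.0004
gripper_force: 30.1
clock: 25.65
tcp_pos: [0.6507, 0.1831, 0.1316]
orientation: [3.138, -0.077, -0.053]
contact_force: [-55.8, -3.6, 40.4]
grip_width: 0.0
gripper_force: 31.9
```

The lever is hard against its stop. I'll back off and check.

```bash
python3 -m crank '[[[-1.5,0,0],[0,0,0]],[[-2,0,0],[0,0,0]],[[-3,0,0],[0,0,0]],[[-3,-2,-2],[0,0,0]],[[0,-3,-4],[0,0,0]]]'
python3 -m crank '[[[0,-4,-3],[0,0,0]],[[0,-4,-2],[0,0,0]],[[0,-4,0],[0,0,0]],[[0,0,0],[0,0,0]],[[0,0,0],[0,0,0]]]'
python3 - <<'E'
from h import *
np.set_printoptions(precision=4,suppress=True)
p,d,P,C=snap('top','t4'); p2=snap('side','s5')[0]; print(monitor.get_obs()['contact_force'])
m=np.zeros(d.shape,bool);m[130:165,200:240]=1;print('lid z',np.percentile(P[m][:,2],[5,50,95]))
cv2.imwrite('pics/c5.png',np.hstack([cv2.resize(q[:,:,::-1],(390,390)) for q in(p[80:210,150:280],p2[90:240,160:310])]))
E
```

```text
clock: 26.15
tcp_pos: [0.569, 0.2339, 0.1889]
orientation: [3.136, -0.083, -0.012]
contact_force: [1.4, 0.2, 0.4]
grip_width: -0.0
gripper_force: 0.0
clock: 26.65
tcp_pos: [0.5811, 0.3576, 0.242]
orientation: [-3.14, 0.077, -0.004]
contact_force: [-1.6, -0.5, -0.2]
grip_width: 0.0002
gripper_force: 0.0
[ 0.2041 -0.058  -0.2805]
lid z [0.1058 0.1122 0.1186]
```

View pics/c5.png

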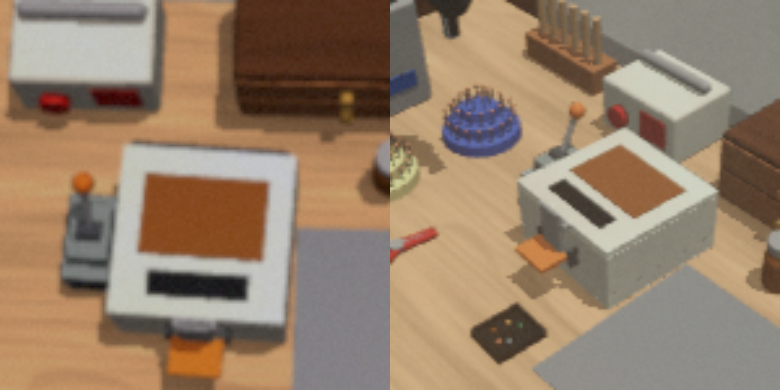

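The picture shows the lid shut with the hook over its lip, and the lever ball thrown to the rear at left-panel (83,182). The robot is touching nothing, so I hand in.

```bash
python3 -c "
from bench import r
print(r.hand_in())"
```

```text
the job is handed in; nothing more can be done
None
```

I handed the job in at about 27 s of the 72 s allowed: the lid popped open by itself, the tray stands flat inside, the lid is shut and holding, and the lever is against its rear stop. The fingertips pressed harder than needed at the lid and lever stops, with about 70 N at the wrist against the 120 N limit, and joint 6 sat at its 0.17 rad limit (lowest reading 0.1688) while I lowered the tray.

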